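# Find the heavy side of a flywheel on its balancing stand

## Robot

A 6-joint arm with a two-finger parallel gripper is mounted at the origin on the work surface. World frame = base frame: x ahead of the robot, y to its left, z up, the work surface at z = 0. Lengths are in mm, angles in rad, forces in N, time in s.
With the tool pointing down it reaches from about 350 to 975 mm from the base axis. Payload 7.1 kg.
Tool frame: the origin (TCP) lies between the finger pads; the fingertips stand 19 mm ahead of it and the grasp point (between the pads) is the TCP; z points along the fingers, y is the line along which they close (so a half turn about z gives the same grasp; the last joint's range is limited). The gripper opens to 88 mm and grips with 3 to 60 N. Pads are 20 mm wide; open, the fingers measure 115 mm over their backs; the gripper's body (75 mm by 178 mm) begins 61 mm behind the grasp point.
Start: joints at [-1.276, 0.423, 1.63, -0, 1.089, -0.019], TCP at [192.94, -594.457, 241.675] pointing down, gripper open.
Joint ranges: [-3, 3], [-0.9, 2.11], [0.09, 2.58], [-1.31, 4.45], [0.11, 2.69], [-2.54, 2.54]. Speed limits (rad/s): [2.39, 2.39, 3.01, 3.14, 3.14, 3.14].

## Interface

Orientations are given as a rotation vector (axis times angle).
In Python, from workcell import ctrl gives the robot as it stands.
- The arm moves only by the tool arm_command, never from a script. Its argument "series" is a list of rows, each an object with "linear": the shift along the tool's x, y, z in m, a list of three; "turn": the turn about the tool's z in rad. A call has 1 to 10 rows; each row shifts and turns the commanded pose from where the row before left it, along the tool's axes as they then stand; what a row does not reach is not made up. A row lasts 1/10 s, in which the tool goes at most 50 mm and 8.59 degrees, less where a joint would pass 70% of its speed; a pose out of reach is approached as far as the arm can. A call with a gripper value outside its range is refused whole. "jaw" is the opening, from -1 (shut) to 1 (fully open), set as the call begins (left out, the last holds). The fingers move at their own pace and stop on an object; the grip force is fixed at half the most. Time passes only in rows, so rows that do not move let the fingers close. It gives the time, the measured TCP pose, the force, the opening and the grip force at its end, in the units of the state.
- ctrl.get_obs(): the state, without advancing time (a new reading comes with each control period).
- ctrl.get_image(name): name is "side" or "top" or "wrist"; returns a dict with "frame" (400x640x3 uint8, blue, green, red), "fx", "fy", "cx", "cy" (pixels), "rvec" (rotation vector, rad) and "tvec" (3), from world to camera coordinates, as OpenCV has them. Camera axes: x right, y down, z forward; pixel columns grow to the right and rows downward; lengths in mm; the calibration is good to about 2 mm. A picture is of the moment at which its call begins. There is no depth.
- ctrl.close_job(): hands the job in; it is judged then, once.
The state is a dict: "t": time; "qpos": joint angles; "qvel": joint speeds; "joint_torque": joint torques, N m; "ee_pos": TCP position; "orientation": TCP orientation; "ft_force": force on the tool from outside, world axes, zero at the start; "moment": the same for the moment, N m; "width": finger opening in mm; "grasp_force": force on a finger pad.
Only numpy, scipy, OpenCV 4.12 (cv2) and the standard library are available. Lean on these libraries where they do the work, as an engineer would, in place of code of your own. Each camera call takes 0.05 s, during which the arm holds its last target. There are 200 camera calls.

## Task

A wooden flywheel on the balancing stand has a lead slug hidden inside it and has to be marked for balancing. Grip the crank handle and turn the wheel slowly, over to the far side of the handle's circle and on (or back) round to where it began, feeling through the hand where the wheel is heavy, then bring its heavy side straight down. Finish holding it there: the program ends with the crank handle still firmly gripped and the wheel still, and the other things on the bench left where they are.

Things in the scene. Friction and masses are not known exactly. Their poses are not given: they have to be found in the camera images.
- axle (a point): Point fixed to the balancing stand: on the wheel's level axle line, at the centre of the circle (radius 70 mm) of the crank handle's middle, 170 mm above the bench. Its y axis is the axle line and points from the crank side to the wheel and pillar (the handle sticks out to -y); x is level, in the wheel's plane; z is up. The stand is screwed down; its place and heading vary.
- wheel_centre (a point): Centre of the wooden flywheel, 86 mm along +y from point axle; wheel 190 mm across, 36 mm thick, axle nut to 28 mm from the centre. A lead slug is hidden inside, about 65 mm from the axle, at an angle to the crank that differs every time and cannot be seen. It pulls with at most 0.175 to 0.22 N m (2.5 to 3.2 N at the handle). All else is counterbalanced: only the slug makes a heavy side.
- stand_base (a point): Centre of the top of the stand's base board (190 mm along x, 170 mm along y, 20 mm thick, axes as point axle), 115 mm along y from below point axle. The pillar, 70 mm wide and 225 mm high, stands behind the wheel (115 to 161 mm along y from point axle).
- crank_handle: The crank handle: a round wooden sleeve, 20 mm in diameter, 56 mm long along the axle direction, turning freely on a steel pin that stands out of the wheel's face 70 mm from the axle. Origin at the middle of the sleeve, 68 mm from the wheel's face. The sleeve may roll on its pin, so its x and z axes mean nothing.
- wheel (a joint): Wheel angle, rad, unlimited: 0 with the handle straight above the axle; growing, it goes over to +x of point axle (handle = axle + 70 mm * (sin in x, cos in z)). A stiff bearing (constant 0.24 N m, 3.4 N at the handle, more than the slug's pull) keeps it where left. Turned steadily, the push needed is friction plus the slug's part: greatest where the slug rises level with the axle.
- folded_rule_c (a point): Bystander: centre of a folded wooden rule, 200 x 32 x 14 mm, lying on the bench near the stand.
- sanding_block_c (a point): Bystander: centre of a cork sanding block, 90 x 60 x 32 mm, lying on the bench near the stand.
- spare_wheel_c (a point): Bystander: centre of a spare wooden wheel lying flat, 170 mm across, 30 mm thick.
- offcut_c (a point): Bystander: centre of a plank offcut, 340 x 75 x 35 mm, lying flat.
- glue_c (a point): Bystander: centre of an upright glue bottle, 60 mm across and 170 mm tall.
- screw_cup_c (a point): Bystander: middle of an upright steel cup, 70 mm across and 70 mm tall.
- mallet_grip (a point): Bystander: the grip of a hammer lying on the bench.

How it is judged:
By the outcome, as a careful person would: the job done as asked, in the order asked, and still so for the second after the job is handed in, while the arm keeps its last pose, push and grip.
It also fails if it takes over 72 s, if anything falls off the work surface, if the arm or the gripper's body presses on something with over 40 N, if the wrist force passes 120 N, or if a joint passes its speed limit or range.

## Working session

There is one attempt and no reset: what is moved stays moved. The work goes in short steps, Python scripts to look and compute and a tool call to move; the robot and the scene stay as the last step left them, time stands still between calls to the robot, and variables do not carry over. Pictures are saved under pics/ and viewed, at most 10 in all, crops included, and the job is handed in when it is done.

Besides the shell and the picture viewer there is one more tool, called after ">>>" as name(argument=value, ...) on one line, values as JSON. arm_command: Moves the arm, as the interface text tells. Its arguments: {"type":"object","properties":{"series":{"type":"array"},"jaw":{"type":"number"}},"required":["series"]}

```bash
mkdir -p pics; cat > h.py <<'E'
import numpy as np, cv2
from workcell import ctrl
def cam(n):
    d=ctrl.get_image(n); R=cv2.Rodrigues(np.array(d['rvec'],float))[0]; t=np.array(d['tvec'],float).ravel()
    return d,R,t
def ray(d,R,t,u,v):
    r=R.T@np.array([(u-d['cx'])/d['fx'],(v-d['cy'])/d['fy'],1.]); return -R.T@t, r/np.linalg.norm(r)
def onz(c,r,z): return c+r*(z-c[2])/r[2]
def tri(a,b):
    (c1,r1),(c2,r2)=a,b
    s=np.linalg.lstsq(np.c_[r1,-r2],c2-c1,rcond=None)[0]
    p,q=c1+s[0]*r1,c2+s[1]*r2; return (p+q)/2,np.linalg.norm(p-q)
def proj(d,R,t,P):
    p=R@np.asarray(P,float)+t; return np.array([d['fx']*p[0]/p[2]+d['cx'],d['fy']*p[1]/p[2]+d['cy']])
E
python3 - <<'E'
from h import *
for n in('top','side'):
    d,R,t=cam(n); cv2.imwrite(f'pics/{n}0.png',d['frame']); print(n,d['fx'],d['cx'],d['cy'],(-R.T@t).round(),R.round(3).tolist())
o=ctrl.get_obs();print(o)
E
```

```text
top 454.02342499163336 317.2091790104604 192.40260539037718 [ 159.   -3. 1783.] [[0.007, -1.0, -0.016], [-0.981, -0.004, -0.196], [0.196, 0.017, -0.98]]
side 466.5645759234935 312.5325611016698 199.16098672919884 [-587.  507. 1224.] [[-0.403, -0.915, 0.011], [-0.617, 0.263, -0.742], [0.676, -0.306, -0.67]]
{'t': 0.1, 'qpos': array([-1.27598428e+00,  4.23792834e-01,  1.63062932e+00,  9.53673761e-06,
        1.08864219e+00, -1.89821131e-02]), 'qvel': array([ 0.00064834, -0.00287726, -0.00135846, -0.0019624 ,  0.00062519,
       -0.00084162]), 'joint_torque': array([ 2.33094329e-05, -5.45616674e+01, -2.74324071e+01,  6.45367918e-02,
        1.88168086e-02,  6.44041620e-07]), 'ee_pos': array([ 192.80964306, -593.98660372,  240.95550703]), 'orientation': array([-3.10156421e+00, -4.90652093e-01,  3.04528972e-04]), 'ft_force': array([ 0.17303523, -0.2905609 ,  0.00060106]), 'moment': array([ 0.01723745, -0.04057226,  0.03997913]), 'grasp_force': 0.0, 'width': 87.6134561154922}
```

View pics/top0.png

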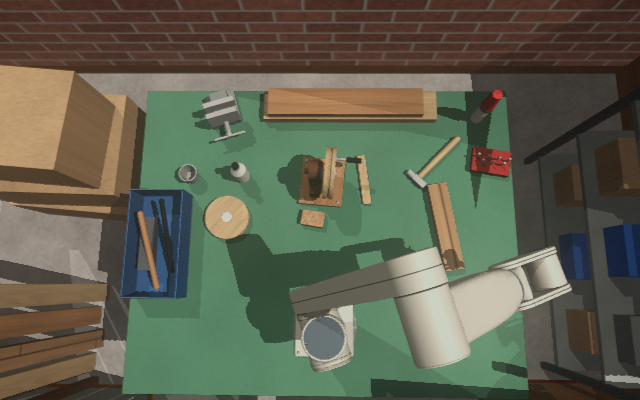

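View pics/side0.png

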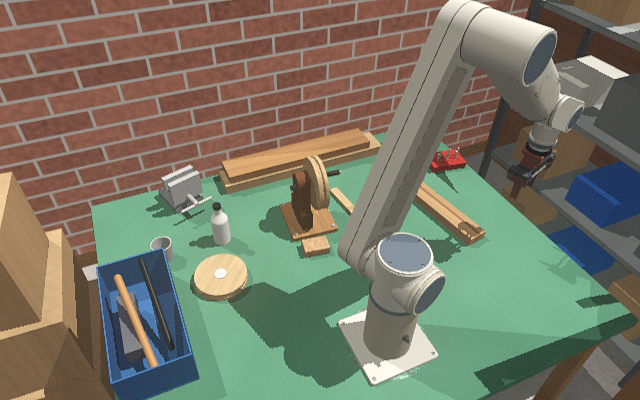

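The top view shows the stand at about (323,180), the wheel edge-on at (330,173) and the dark handle near (347,160). The rule is at (364,180), the sanding block at (313,218) and the hammer at (435,165). I'll enlarge both views around the stand.

```bash
python3 - <<'E'
from h import *
a=cv2.imread('pics/top0.png')[130:240,280:400]; b=cv2.imread('pics/side0.png')[140:260,265:365]
a=cv2.resize(a,None,fx=4,fy=4,interpolation=2); b=cv2.resize(b,None,fx=3.2,fy=3.2,interpolation=2)
im=np.zeros((440,800,3),np.uint8); im[:440,:480]=a; im[:384,480:800]=b; cv2.imwrite('pics/crop.png',im)
E
```

```text
(no output)
```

View pics/crop.png

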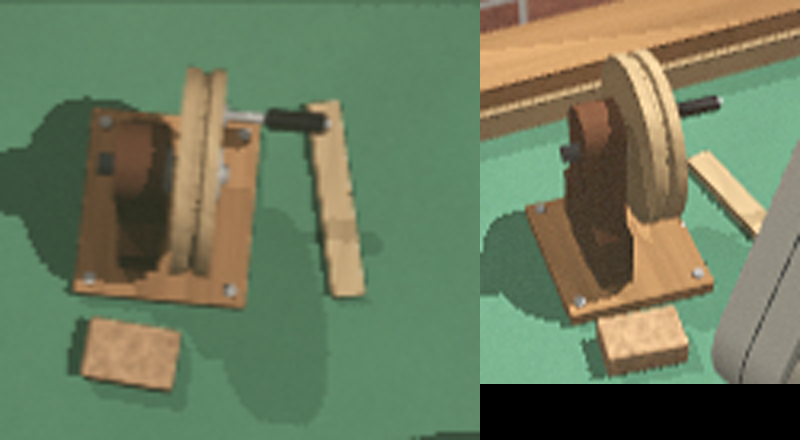

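The crops show the black sleeve from (346.5,160) to (362,160.5) in top and (328,173.5) to (340,172) in side. The base board's four screws are clear too.

```bash
cat > fit.py <<'E'
from h import *
T=cam('top'); S=cam('side')
scr=[(105,121),(244,133),(231,290),(89,280)]
P=np.array([onz(*ray(*T,280+u/4,130+v/4),22) for u,v in scr]); print('screws',P.round(1).tolist())
c=P.mean(0); yv=(P[0]-P[1])+(P[3]-P[2]); xv=(P[0]-P[3])+(P[1]-P[2])
yaw=(np.arctan2(-yv[0],yv[1])+np.arctan2(xv[1],xv[0]))/2
ex=np.array([np.cos(yaw),np.sin(yaw),0]);ey=np.array([-np.sin(yaw),np.cos(yaw),0])
ax=c-115*ey; ax[2]=170
print('base',c.round(1),'yaw',yaw,'axle',ax.round(1))
def blk(C,x0,x1,y0,y1):
    f=C[0]['frame'][y0:y1,x0:x1].astype(int); m=(f.max(2)<75)&(f[...,1]-f[...,2]<18)
    n,l,s,ce=cv2.connectedComponentsWithStats(m.astype(np.uint8)); i=1+np.argmax(s[1:,4]); 
    r=cv2.minAreaRect(np.argwhere(l==i)[:,::-1].astype(np.float32)); print(s[i]+[x0,y0,0,0,0],ce[i]+[x0,y0],r[1]); return ce[i]+[x0,y0]
a=blk(T,345,365,150,172); b=blk(S,326,345,162,182)
h,e=tri(ray(*T,*a),ray(*S,*b)); print('handle',h.round(1),e)
r=h-ax; print('rel axle frame',(r@ex).round(1),(r@ey).round(1),r[2].round(1),'ang',np.arctan2(r@ex,r[2]))
E
python3 fit.py
```

```text
screws [[642.8, 72.0, 22.0], [630.8, -67.4, 22.0], [471.1, -54.1, 22.0], [480.5, 85.9, 22.0]]
base [556.3   9.1  22. ] yaw -0.08026433103725922 axle [ 547.1 -105.5  170. ]
[346 157  15   7  70] [353.25714286 160.02857143] (14.139959335327148, 5.085423946380615)
[327 172  13   5  32] [331.9375  173.71875] (3.9223227500915527, 12.159199714660645)
handle [ 611.5 -110.8  136.8] 4.105658110824307
rel axle frame 64.7 -0.1 -33.2 ang 2.045548507187114
```

>>> arm_command(series=[{"linear": [0.04, -0.0225, -0.002], "turn": 0}, {"linear": [0.04, -0.0225, -0.002], "turn": 0}, {"linear": [0.04, -0.0225, -0.002], "turn": 0}, {"linear": [0.04, -0.0225, -0.002], "turn": 0}, {"linear": [0.04, -0.0225, -0.002], "turn": 0}, {"linear": [0.04, -0.0225, -0.002], "turn": 0}, {"linear": [0.04, -0.0225, -0.002], "turn": 0}, {"linear": [0.04, -0.0225, -0.002], "turn": 0}, {"linear": [0.04, -0.0225, -0.002], "turn": 0}, {"linear": [0.04, -0.0225, -0.002], "turn": 0}], jaw=0.5)

```text
t: 1.2
ee_pos: [504.9, -255.3, 261.8]
orientation: [3.103, 0.491, -0.0]
ft_force: [0.7, -0.7, -0.1]
width: 65.3
grasp_force: 0.0
```

>>> arm_command(series=[{"linear": [0.04, -0.024, 0], "turn": 0}, {"linear": [0.04, -0.024, 0], "turn": 0}, {"linear": [0.04, -0.024, 0], "turn": 0}, {"linear": [0, 0, 0], "turn": -0.147}, {"linear": [0, 0, 0], "turn": -0.147}, {"linear": [0, 0, 0], "turn": -0.147}, {"linear": [0, 0, 0], "turn": -0.147}, {"linear": [0, 0, 0], "turn": -0.147}, {"linear": [0, 0, 0], "turn": -0.147}, {"linear": [0, 0, 0], "turn": -0.147}])

```text
t: 2.2
ee_pos: [595.7, -151.4, 261.5]
orientation: [-2.453, -1.962, 0.0]
ft_force: [0.7, 0.5, 0.6]
width: 65.9
grasp_force: 0.0
```

>>> arm_command(series=[{"linear": [0, 0, 0], "turn": -0.147}, {"linear": [0, 0, 0], "turn": 0}, {"linear": [0, 0, 0], "turn": 0}])

```text
t: 2.5
ee_pos: [595.8, -151.4, 261.6]
orientation: [-2.314, -2.125, 0.0]
ft_force: [-0.2, 0.2, -0.1]
width: 65.8
grasp_force: 0.0
```

```bash
python3 - <<'E'
from h import *
d,R,t=cam('wrist'); cv2.imwrite('pics/w0.png',d['frame']); o=ctrl.get_obs()
print(o['t'],o['ee_pos'],cv2.Rodrigues(o['orientation'])[0].round(3).tolist(),o['qpos'],o['ft_force'],(-R.T@t).round(),proj(d,R,t,[611,-111,137]))
E
```

```text
2.55 [ 595.80441833 -151.43304955  261.56036221] [[0.084, 0.996, -0.0], [0.996, -0.084, 0.0], [0.0, -0.0, -1.0]] [-2.68263493e-01  3.86879288e-01  1.63634653e+00  2.18326775e-05
  1.11857000e+00 -1.83691377e-01] [ 0.01845882 -0.59125484 -0.36313417] [603. -78. 404.] [328.29636603 147.94369685]
```

View pics/w0.png

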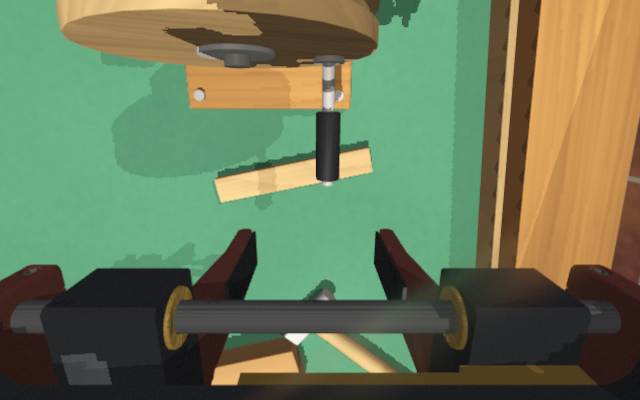

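The wrist view shows the black handle from (328,112) to (328,180), 24 px wide and parallel to tool x. The prediction was (328,148), so the location is good. The axle nut's end is at about (236,60).

```bash
python3 - <<'E'
from h import *
C=cam('wrist'); f=C[0]['frame'].astype(int); m=(f[100:190,300:350].max(2)<60).astype(np.uint8)
n,l,s,ce=cv2.connectedComponentsWithStats(m); i=1+np.argmax(s[1:,4]); print(s[i],ce[i]+[300,100],C[0]['fx'])
u=ce[i]+[300,100]
for z in(130,137,144): print(z,onz(*ray(*C,*u),z).round(1))
T=cam('top');print('tri top',tri(ray(*C,*u),ray(*T,353.5,160.2)))
print('nut',onz(*ray(*C,236,60),170).round(1))
print('screws',[onz(*ray(*C,*p),22).round(1).tolist() for p in((199,96),(338,96))])
E
```

```text
[  16   12   24   69 1302] [327.08986175 142.5875576 ] 315.19786195677193
130 [ 610.5 -107.2  130. ]
137 [ 610.3 -106.5  137. ]
144 [ 610.1 -105.7  144. ]
tri top (array([ 610.5469932 , -107.92116672,  140.60752045]), np.float64(3.7172989841333566))
nut [551.3 -41.5 170. ]
screws [[470.3, -52.8, 22.0], [630.2, -66.6, 22.0]]
```

>>> arm_command(series=[{"linear": [0.0205, 0.0054, 0.01], "turn": 0}, {"linear": [0.0205, 0.0054, 0.01], "turn": 0}, {"linear": [0, 0, 0.02], "turn": 0}, {"linear": [0, 0, 0.02], "turn": 0}, {"linear": [0, 0, 0.02], "turn": 0}, {"linear": [0, 0, 0.02], "turn": 0}, {"linear": [0, 0, 0.011], "turn": 0}, {"linear": [0, 0, 0.01], "turn": 0}, {"linear": [0, 0, 0], "turn": 0}, {"linear": [0, 0, 0], "turn": 0}])

```text
t: 3.65
ee_pos: [610.3, -111.6, 141.1]
orientation: [2.31, 2.129, 0.001]
ft_force: [0.6, -0.2, 0.0]
width: 65.9
grasp_force: 0.0
```

>>> arm_command(series=[{"linear": [0, 0, 0], "turn": 0}, {"linear": [0, 0, 0], "turn": 0}, {"linear": [0, 0, 0], "turn": 0}, {"linear": [0, 0, 0], "turn": 0}, {"linear": [0, 0, 0], "turn": 0}, {"linear": [0, 0, 0], "turn": 0}, {"linear": [0, 0, 0], "turn": 0}], jaw=-1)

```text
t: 4.35
ee_pos: [609.4, -111.4, 140.6]
orientation: [-2.309, -2.129, 0.001]
ft_force: [-2.1, 0.5, 1.9]
width: 19.5
grasp_force: 30.0
```

```bash
python3 - <<'E'
from h import *
d,R,t=cam('wrist'); cv2.imwrite('pics/w1.png',d['frame']); o=ctrl.get_obs()
print(o['t'],o['ee_pos'],o['ft_force'],o['moment'],o['width'],o['grasp_force'])
E
```

```text
4.4 [ 609.42199536 -111.41143022  140.58429091] [-1.85712004  0.21724255  0.88231621] [-0.04280161  0.35315662 -0.0231957 ] 19.410827915556048 29.998057186603546
```

View pics/w1.png

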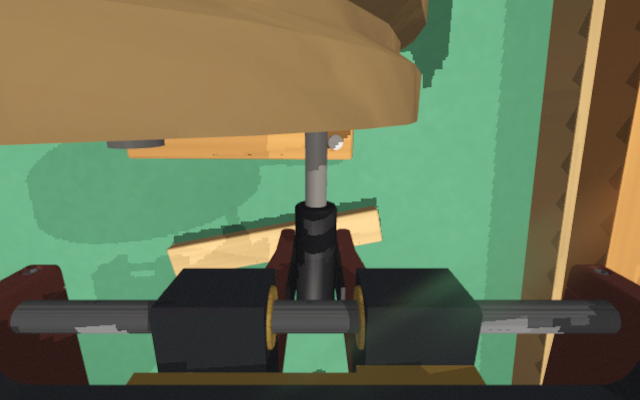

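The handle is held centrally in the pads (width 19.5 mm, 30 N). Next I'll work out the row increments for a slow full turn.

```bash
python3 - <<'E'
import numpy as np
a=np.radians(115+7.5*np.arange(49)); y=70*np.sin(a); z=-70*np.cos(a)
for k in range(0,48,2): print(115+7.5*k,*[(round((y[j+1]-y[j])/5,2),round((z[j+1]-z[j])/5,2)) for j in(k,k+1)])
E
```

```text
115.0 (np.float64(-0.88), np.float64(1.61)) (np.float64(-1.08), np.float64(1.48))
130.0 (np.float64(-1.27), np.float64(1.32)) (np.float64(-1.43), np.float64(1.15))
145.0 (np.float64(-1.57), np.float64(0.95)) (np.float64(-1.68), np.float64(0.74))
160.0 (np.float64(-1.76), np.float64(0.51)) (np.float64(-1.81), np.float64(0.28))
175.0 (np.float64(-1.83), np.float64(0.04)) (np.float64(-1.82), np.float64(-0.2))
190.0 (np.float64(-1.78), np.float64(-0.44)) (np.float64(-1.71), np.float64(-0.66))
205.0 (np.float64(-1.61), np.float64(-0.88)) (np.float64(-1.48), np.float64(-1.08))
220.0 (np.float64(-1.32), np.float64(-1.27)) (np.float64(-1.15), np.float64(-1.43))
235.0 (np.float64(-0.95), np.float64(-1.57)) (np.float64(-0.74), np.float64(-1.68))
250.0 (np.float64(-0.51), np.float64(-1.76)) (np.float64(-0.28), np.float64(-1.81))
265.0 (np.float64(-0.04), np.float64(-1.83)) (np.float64(0.2), np.float64(-1.82))
280.0 (np.float64(0.44), np.float64(-1.78)) (np.float64(0.66), np.float64(-1.71))
295.0 (np.float64(0.88), np.float64(-1.61)) (np.float64(1.08), np.float64(-1.48))
310.0 (np.float64(1.27),
[... 163 characters left out ...]
, np.float64(-0.51)) (np.float64(1.81), np.float64(-0.28))
355.0 (np.float64(1.83), np.float64(-0.04)) (np.float64(1.82), np.float64(0.2))
370.0 (np.float64(1.78), np.float64(0.44)) (np.float64(1.71), np.float64(0.66))
385.0 (np.float64(1.61), np.float64(0.88)) (np.float64(1.48), np.float64(1.08))
400.0 (np.float64(1.32), np.float64(1.27)) (np.float64(1.15), np.float64(1.43))
415.0 (np.float64(0.95), np.float64(1.57)) (np.float64(0.74), np.float64(1.68))
430.0 (np.float64(0.51), np.float64(1.76)) (np.float64(0.28), np.float64(1.81))
445.0 (np.float64(0.04), np.float64(1.83)) (np.float64(-0.2), np.float64(1.82))
460.0 (np.float64(-0.44), np.float64(1.78)) (np.float64(-0.66), np.float64(1.71))
```

>>> arm_command(series=[{"linear": [0, -0.00088, 0.00161], "turn": 0}, {"linear": [0, -0.00088, 0.00161], "turn": 0}, {"linear": [0, -0.00088, 0.00161], "turn": 0}, {"linear": [0, -0.00088, 0.00161], "turn": 0}, {"linear": [0, -0.00088, 0.00161], "turn": 0}, {"linear": [0, -0.00108, 0.00148], "turn": 0}, {"linear": [0, -0.00108, 0.00148], "turn": 0}, {"linear": [0, -0.00108, 0.00148], "turn": 0}, {"linear": [0, -0.00108, 0.00148], "turn": 0}, {"linear": [0, -0.00108, 0.00148], "turn": 0}])

```text
t: 5.4
ee_pos: [601.0, -110.7, 126.2]
orientation: [2.309, 2.128, 0.002]
ft_force: [-2.9, 0.8, 6.7]
width: 19.5
grasp_force: 30.0
```

>>> arm_command(series=[{"linear": [0, -0.00127, 0.00132], "turn": 0}, {"linear": [0, -0.00127, 0.00132], "turn": 0}, {"linear": [0, -0.00127, 0.00132], "turn": 0}, {"linear": [0, -0.00127, 0.00132], "turn": 0}, {"linear": [0, -0.00127, 0.00132], "turn": 0}, {"linear": [0, -0.00143, 0.00115], "turn": 0}, {"linear": [0, -0.00143, 0.00115], "turn": 0}, {"linear": [0, -0.00143, 0.00115], "turn": 0}, {"linear": [0, -0.00143, 0.00115], "turn": 0}, {"linear": [0, -0.00143, 0.00115], "turn": 0}])

```text
t: 6.4
ee_pos: [588.5, -109.6, 113.6]
orientation: [2.307, 2.127, 0.004]
ft_force: [5.1, 1.6, 4.1]
width: 19.2
grasp_force: 30.0
```

>>> arm_command(series=[{"linear": [0, -0.00157, 0.00095], "turn": 0}, {"linear": [0, -0.00157, 0.00095], "turn": 0}, {"linear": [0, -0.00157, 0.00095], "turn": 0}, {"linear": [0, -0.00157, 0.00095], "turn": 0}, {"linear": [0, -0.00157, 0.00095], "turn": 0}, {"linear": [0, -0.00168, 0.00074], "turn": 0}, {"linear": [0, -0.00168, 0.00074], "turn": 0}, {"linear": [0, -0.00168, 0.00074], "turn": 0}, {"linear": [0, -0.00168, 0.00074], "turn": 0}, {"linear": [0, -0.00168, 0.00074], "turn": 0}])

```text
t: 7.4
ee_pos: [572.4, -108.3, 104.2]
orientation: [2.308, 2.127, 0.004]
ft_force: [8.9, 1.7, -5.2]
width: 19.4
grasp_force: 30.0
```

>>> arm_command(series=[{"linear": [0, -0.00176, 0.00051], "turn": 0}, {"linear": [0, -0.00176, 0.00051], "turn": 0}, {"linear": [0, -0.00176, 0.00051], "turn": 0}, {"linear": [0, -0.00176, 0.00051], "turn": 0}, {"linear": [0, -0.00176, 0.00051], "turn": 0}, {"linear": [0, -0.00181, 0.00028], "turn": 0}, {"linear": [0, -0.00181, 0.00028], "turn": 0}, {"linear": [0, -0.00181, 0.00028], "turn": 0}, {"linear": [0, -0.00181, 0.00028], "turn": 0}, {"linear": [0, -0.00181, 0.00028], "turn": 0}])

```text
t: 8.4
ee_pos: [553.2, -106.6, 99.3]
orientation: [2.309, 2.129, 0.001]
ft_force: [7.6, 1.8, -9.7]
width: 19.4
grasp_force: 30.0
```

>>> arm_command(series=[{"linear": [0, -0.00183, 4e-05], "turn": 0}, {"linear": [0, -0.00183, 4e-05], "turn": 0}, {"linear": [0, -0.00183, 4e-05], "turn": 0}, {"linear": [0, -0.00183, 4e-05], "turn": 0}, {"linear": [0, -0.00183, 4e-05], "turn": 0}, {"linear": [0, -0.00182, -0.0002], "turn": 0}, {"linear": [0, -0.00182, -0.0002], "turn": 0}, {"linear": [0, -0.00182, -0.0002], "turn": 0}, {"linear": [0, -0.00182, -0.0002], "turn": 0}, {"linear": [0, -0.00182, -0.0002], "turn": 0}])

```text
t: 9.4
ee_pos: [533.9, -104.9, 99.8]
orientation: [-2.309, -2.128, 0.001]
ft_force: [4.9, 1.7, -10.3]
width: 19.0
grasp_force: 30.0
```

>>> arm_command(series=[{"linear": [0, -0.00178, -0.00044], "turn": 0}, {"linear": [0, -0.00178, -0.00044], "turn": 0}, {"linear": [0, -0.00178, -0.00044], "turn": 0}, {"linear": [0, -0.00178, -0.00044], "turn": 0}, {"linear": [0, -0.00178, -0.00044], "turn": 0}, {"linear": [0, -0.00171, -0.00066], "turn": 0}, {"linear": [0, -0.00171, -0.00066], "turn": 0}, {"linear": [0, -0.00171, -0.00066], "turn": 0}, {"linear": [0, -0.00171, -0.00066], "turn": 0}, {"linear": [0, -0.00171, -0.00066], "turn": 0}])

```text
t: 10.4
ee_pos: [515.1, -103.3, 106.0]
orientation: [-2.307, -2.127, 0.003]
ft_force: [-0.8, 4.0, -18.7]
width: 19.2
grasp_force: 30.0
```

>>> arm_command(series=[{"linear": [0, -0.00161, -0.00088], "turn": 0}, {"linear": [0, -0.00161, -0.00088], "turn": 0}, {"linear": [0, -0.00161, -0.00088], "turn": 0}, {"linear": [0, -0.00161, -0.00088], "turn": 0}, {"linear": [0, -0.00161, -0.00088], "turn": 0}, {"linear": [0, -0.00148, -0.00108], "turn": 0}, {"linear": [0, -0.00148, -0.00108], "turn": 0}, {"linear": [0, -0.00148, -0.00108], "turn": 0}, {"linear": [0, -0.00148, -0.00108], "turn": 0}, {"linear": [0, -0.00148, -0.00108], "turn": 0}])

```text
t: 11.4
ee_pos: [499.6, -102.0, 116.3]
orientation: [-2.307, -2.127, 0.003]
ft_force: [-3.6, 6.4, -13.0]
width: 19.3
grasp_force: 30.0
```

>>> arm_command(series=[{"linear": [0, -0.00132, -0.00127], "turn": 0}, {"linear": [0, -0.00132, -0.00127], "turn": 0}, {"linear": [0, -0.00132, -0.00127], "turn": 0}, {"linear": [0, -0.00132, -0.00127], "turn": 0}, {"linear": [0, -0.00132, -0.00127], "turn": 0}, {"linear": [0, -0.00115, -0.00143], "turn": 0}, {"linear": [0, -0.00115, -0.00143], "turn": 0}, {"linear": [0, -0.00115, -0.00143], "turn": 0}, {"linear": [0, -0.00115, -0.00143], "turn": 0}, {"linear": [0, -0.00115, -0.00143], "turn": 0}])

```text
t: 12.4
ee_pos: [487.4, -101.0, 130.2]
orientation: [-2.307, -2.127, 0.003]
ft_force: [-5.3, 7.1, -8.8]
width: 19.4
grasp_force: 30.0
```

>>> arm_command(series=[{"linear": [0, -0.00095, -0.00157], "turn": 0}, {"linear": [0, -0.00095, -0.00157], "turn": 0}, {"linear": [0, -0.00095, -0.00157], "turn": 0}, {"linear": [0, -0.00095, -0.00157], "turn": 0}, {"linear": [0, -0.00095, -0.00157], "turn": 0}, {"linear": [0, -0.00074, -0.00168], "turn": 0}, {"linear": [0, -0.00074, -0.00168], "turn": 0}, {"linear": [0, -0.00074, -0.00168], "turn": 0}, {"linear": [0, -0.00074, -0.00168], "turn": 0}, {"linear": [0, -0.00074, -0.00168], "turn": 0}])

```text
t: 13.4
ee_pos: [479.4, -100.3, 146.8]
orientation: [-2.308, -2.127, 0.002]
ft_force: [-5.2, 7.7, -6.5]
width: 19.2
grasp_force: 30.0
```

>>> arm_command(series=[{"linear": [0, -0.00051, -0.00176], "turn": 0}, {"linear": [0, -0.00051, -0.00176], "turn": 0}, {"linear": [0, -0.00051, -0.00176], "turn": 0}, {"linear": [0, -0.00051, -0.00176], "turn": 0}, {"linear": [0, -0.00051, -0.00176], "turn": 0}, {"linear": [0, -0.00028, -0.00181], "turn": 0}, {"linear": [0, -0.00028, -0.00181], "turn": 0}, {"linear": [0, -0.00028, -0.00181], "turn": 0}, {"linear": [0, -0.00028, -0.00181], "turn": 0}, {"linear": [0, -0.00028, -0.00181], "turn": 0}])

```text
t: 14.4
ee_pos: [475.9, -100.0, 165.1]
orientation: [-2.309, -2.128, 0.001]
ft_force: [-3.6, 7.8, -3.3]
width: 19.2
grasp_force: 30.0
```

>>> arm_command(series=[{"linear": [0, -4e-05, -0.00183], "turn": 0}, {"linear": [0, -4e-05, -0.00183], "turn": 0}, {"linear": [0, -4e-05, -0.00183], "turn": 0}, {"linear": [0, -4e-05, -0.00183], "turn": 0}, {"linear": [0, -4e-05, -0.00183], "turn": 0}, {"linear": [0, 0.0002, -0.00182], "turn": 0}, {"linear": [0, 0.0002, -0.00182], "turn": 0}, {"linear": [0, 0.0002, -0.00182], "turn": 0}, {"linear": [0, 0.0002, -0.00182], "turn": 0}, {"linear": [0, 0.0002, -0.00182], "turn": 0}])

```text
t: 15.4
ee_pos: [477.4, -100.1, 183.7]
orientation: [-2.309, -2.129, -0.001]
ft_force: [-3.8, 8.8, -2.5]
width: 19.4
grasp_force: 30.0
```

>>> arm_command(series=[{"linear": [0, 0.00044, -0.00178], "turn": 0}, {"linear": [0, 0.00044, -0.00178], "turn": 0}, {"linear": [0, 0.00044, -0.00178], "turn": 0}, {"linear": [0, 0.00044, -0.00178], "turn": 0}, {"linear": [0, 0.00044, -0.00178], "turn": 0}, {"linear": [0, 0.00066, -0.00171], "turn": 0}, {"linear": [0, 0.00066, -0.00171], "turn": 0}, {"linear": [0, 0.00066, -0.00171], "turn": 0}, {"linear": [0, 0.00066, -0.00171], "turn": 0}, {"linear": [0, 0.00066, -0.00171], "turn": 0}])

```text
t: 16.4
ee_pos: [484.0, -100.7, 201.7]
orientation: [2.309, 2.128, 0.004]
ft_force: [-0.5, 8.0, -1.5]
width: 19.2
grasp_force: 30.0
```

>>> arm_command(series=[{"linear": [0, 0.00088, -0.00161], "turn": 0}, {"linear": [0, 0.00088, -0.00161], "turn": 0}, {"linear": [0, 0.00088, -0.00161], "turn": 0}, {"linear": [0, 0.00088, -0.00161], "turn": 0}, {"linear": [0, 0.00088, -0.00161], "turn": 0}, {"linear": [0, 0.00108, -0.00148], "turn": 0}, {"linear": [0, 0.00108, -0.00148], "turn": 0}, {"linear": [0, 0.00108, -0.00148], "turn": 0}, {"linear": [0, 0.00108, -0.00148], "turn": 0}, {"linear": [0, 0.00108, -0.00148], "turn": 0}])

```text
t: 17.4
ee_pos: [495.2, -101.6, 217.4]
orientation: [2.307, 2.126, 0.007]
ft_force: [4.4, 6.8, -7.3]
width: 18.9
grasp_force: 30.0
```

>>> arm_command(series=[{"linear": [0, 0.00127, -0.00132], "turn": 0}, {"linear": [0, 0.00127, -0.00132], "turn": 0}, {"linear": [0, 0.00127, -0.00132], "turn": 0}, {"linear": [0, 0.00127, -0.00132], "turn": 0}, {"linear": [0, 0.00127, -0.00132], "turn": 0}, {"linear": [0, 0.00143, -0.00115], "turn": 0}, {"linear": [0, 0.00143, -0.00115], "turn": 0}, {"linear": [0, 0.00143, -0.00115], "turn": 0}, {"linear": [0, 0.00143, -0.00115], "turn": 0}, {"linear": [0, 0.00143, -0.00115], "turn": 0}])

```text
t: 18.4
ee_pos: [509.1, -102.8, 228.7]
orientation: [2.307, 2.126, 0.008]
ft_force: [11.2, 5.8, -19.3]
width: 19.4
grasp_force: 30.0
```

>>> arm_command(series=[{"linear": [0, 0.00157, -0.00095], "turn": 0}, {"linear": [0, 0.00157, -0.00095], "turn": 0}, {"linear": [0, 0.00157, -0.00095], "turn": 0}, {"linear": [0, 0.00157, -0.00095], "turn": 0}, {"linear": [0, 0.00157, -0.00095], "turn": 0}, {"linear": [0, 0.00168, -0.00074], "turn": 0}, {"linear": [0, 0.00168, -0.00074], "turn": 0}, {"linear": [0, 0.00168, -0.00074], "turn": 0}, {"linear": [0, 0.00168, -0.00074], "turn": 0}, {"linear": [0, 0.00168, -0.00074], "turn": 0}])

```text
t: 19.4
ee_pos: [523.3, -104.0, 235.4]
orientation: [2.309, 2.129, 0.003]
ft_force: [7.8, 4.7, -26.9]
width: 19.4
grasp_force: 30.0
```

>>> arm_command(series=[{"linear": [0, 0.00176, -0.00051], "turn": 0}, {"linear": [0, 0.00176, -0.00051], "turn": 0}, {"linear": [0, 0.00176, -0.00051], "turn": 0}, {"linear": [0, 0.00176, -0.00051], "turn": 0}, {"linear": [0, 0.00176, -0.00051], "turn": 0}, {"linear": [0, 0.00181, -0.00028], "turn": 0}, {"linear": [0, 0.00181, -0.00028], "turn": 0}, {"linear": [0, 0.00181, -0.00028], "turn": 0}, {"linear": [0, 0.00181, -0.00028], "turn": 0}, {"linear": [0, 0.00181, -0.00028], "turn": 0}])

```text
t: 20.4
ee_pos: [539.3, -105.4, 238.8]
orientation: [-2.308, -2.128, 0.002]
ft_force: [1.4, 4.0, -25.8]
width: 19.6
grasp_force: 30.0
```

The circle is commanded about 1.5 mm too high, since the pull is downward at both top and bottom. I'll ease it down by that much over the next second.

>>> arm_command(series=[{"linear": [0, 0.00183, 0.00011], "turn": 0}, {"linear": [0, 0.00183, 0.00011], "turn": 0}, {"linear": [0, 0.00183, 0.00011], "turn": 0}, {"linear": [0, 0.00183, 0.00011], "turn": 0}, {"linear": [0, 0.00183, 0.00011], "turn": 0}, {"linear": [0, 0.00182, 0.00035], "turn": 0}, {"linear": [0, 0.00182, 0.00035], "turn": 0}, {"linear": [0, 0.00182, 0.00035], "turn": 0}, {"linear": [0, 0.00182, 0.00035], "turn": 0}, {"linear": [0, 0.00182, 0.00035], "turn": 0}])

```text
t: 21.4
ee_pos: [557.8, -107.0, 237.9]
orientation: [-2.308, -2.128, 0.002]
ft_force: [-3.4, 4.9, -16.4]
width: 18.9
grasp_force: 30.0
```

>>> arm_command(series=[{"linear": [0, 0.00178, 0.00044], "turn": 0}, {"linear": [0, 0.00178, 0.00044], "turn": 0}, {"linear": [0, 0.00178, 0.00044], "turn": 0}, {"linear": [0, 0.00178, 0.00044], "turn": 0}, {"linear": [0, 0.00178, 0.00044], "turn": 0}, {"linear": [0, 0.00171, 0.00066], "turn": 0}, {"linear": [0, 0.00171, 0.00066], "turn": 0}, {"linear": [0, 0.00171, 0.00066], "turn": 0}, {"linear": [0, 0.00171, 0.00066], "turn": 0}, {"linear": [0, 0.00171, 0.00066], "turn": 0}])

```text
t: 22.4
ee_pos: [574.6, -108.5, 232.6]
orientation: [-2.307, -2.128, 0.003]
ft_force: [-5.9, 5.2, -12.5]
width: 19.6
grasp_force: 30.0
```

>>> arm_command(series=[{"linear": [0, 0.00161, 0.00088], "turn": 0}, {"linear": [0, 0.00161, 0.00088], "turn": 0}, {"linear": [0, 0.00161, 0.00088], "turn": 0}, {"linear": [0, 0.00161, 0.00088], "turn": 0}, {"linear": [0, 0.00161, 0.00088], "turn": 0}, {"linear": [0, 0.00148, 0.00108], "turn": 0}, {"linear": [0, 0.00148, 0.00108], "turn": 0}, {"linear": [0, 0.00148, 0.00108], "turn": 0}, {"linear": [0, 0.00148, 0.00108], "turn": 0}, {"linear": [0, 0.00148, 0.00108], "turn": 0}])

```text
t: 23.4
ee_pos: [589.7, -109.8, 223.1]
orientation: [-2.307, -2.128, 0.004]
ft_force: [-8.9, 5.7, -8.5]
width: 19.1
grasp_force: 30.0
```

>>> arm_command(series=[{"linear": [0, 0.00132, 0.00127], "turn": 0}, {"linear": [0, 0.00132, 0.00127], "turn": 0}, {"linear": [0, 0.00132, 0.00127], "turn": 0}, {"linear": [0, 0.00132, 0.00127], "turn": 0}, {"linear": [0, 0.00132, 0.00127], "turn": 0}, {"linear": [0, 0.00115, 0.00143], "turn": 0}, {"linear": [0, 0.00115, 0.00143], "turn": 0}, {"linear": [0, 0.00115, 0.00143], "turn": 0}, {"linear": [0, 0.00115, 0.00143], "turn": 0}, {"linear": [0, 0.00115, 0.00143], "turn": 0}])

```text
t: 24.4
ee_pos: [602.0, -110.8, 210.0]
orientation: [-2.307, -2.128, 0.004]
ft_force: [-11.0, 5.2, -5.8]
width: 19.1
grasp_force: 30.0
```

>>> arm_command(series=[{"linear": [0, 0.00095, 0.00157], "turn": 0}, {"linear": [0, 0.00095, 0.00157], "turn": 0}, {"linear": [0, 0.00095, 0.00157], "turn": 0}, {"linear": [0, 0.00095, 0.00157], "turn": 0}, {"linear": [0, 0.00095, 0.00157], "turn": 0}, {"linear": [0, 0.00074, 0.00168], "turn": 0}, {"linear": [0, 0.00074, 0.00168], "turn": 0}, {"linear": [0, 0.00074, 0.00168], "turn": 0}, {"linear": [0, 0.00074, 0.00168], "turn": 0}, {"linear": [0, 0.00074, 0.00168], "turn": 0}])

```text
t: 25.4
ee_pos: [610.6, -111.6, 194.3]
orientation: [-2.307, -2.128, 0.004]
ft_force: [-11.4, 4.9, -1.9]
width: 19.4
grasp_force: 30.0
```

>>> arm_command(series=[{"linear": [0, 0.00051, 0.00176], "turn": 0}, {"linear": [0, 0.00051, 0.00176], "turn": 0}, {"linear": [0, 0.00051, 0.00176], "turn": 0}, {"linear": [0, 0.00051, 0.00176], "turn": 0}, {"linear": [0, 0.00051, 0.00176], "turn": 0}, {"linear": [0, 0.00028, 0.00181], "turn": 0}, {"linear": [0, 0.00028, 0.00181], "turn": 0}, {"linear": [0, 0.00028, 0.00181], "turn": 0}, {"linear": [0, 0.00028, 0.00181], "turn": 0}, {"linear": [0, 0.00028, 0.00181], "turn": 0}])

```text
t: 26.4
ee_pos: [614.9, -112.0, 177.0]
orientation: [-2.308, -2.129, 0.003]
ft_force: [-12.3, 4.8, 1.8]
width: 19.1
grasp_force: 30.0
```

>>> arm_command(series=[{"linear": [0, 4e-05, 0.00183], "turn": 0}, {"linear": [0, 4e-05, 0.00183], "turn": 0}, {"linear": [0, 4e-05, 0.00183], "turn": 0}, {"linear": [0, 4e-05, 0.00183], "turn": 0}, {"linear": [0, 4e-05, 0.00183], "turn": 0}, {"linear": [0, -0.0002, 0.00182], "turn": 0}, {"linear": [0, -0.0002, 0.00182], "turn": 0}, {"linear": [0, -0.0002, 0.00182], "turn": 0}, {"linear": [0, -0.0002, 0.00182], "turn": 0}, {"linear": [0, -0.0002, 0.00182], "turn": 0}])

```text
t: 27.4
ee_pos: [614.8, -111.9, 159.5]
orientation: [-2.309, -2.129, 0.002]
ft_force: [-12.4, 5.2, 6.0]
width: 19.4
grasp_force: 30.0
```

>>> arm_command(series=[{"linear": [0, -0.00044, 0.00178], "turn": 0}, {"linear": [0, -0.00044, 0.00178], "turn": 0}, {"linear": [0, -0.00044, 0.00178], "turn": 0}, {"linear": [0, -0.00044, 0.00178], "turn": 0}, {"linear": [0, -0.00044, 0.00178], "turn": 0}, {"linear": [0, -0.00066, 0.00171], "turn": 0}, {"linear": [0, -0.00066, 0.00171], "turn": 0}, {"linear": [0, -0.00066, 0.00171], "turn": 0}, {"linear": [0, -0.00066, 0.00171], "turn": 0}, {"linear": [0, -0.00066, 0.00171], "turn": 0}])

```text
t: 28.4
ee_pos: [610.5, -111.6, 142.8]
orientation: [2.308, 2.129, 0.001]
ft_force: [-10.9, 6.4, 9.4]
width: 19.8
grasp_force: 30.0
```

```bash
cat > fit2.py <<'E'
import numpy as np
from scipy.optimize import least_squares
D=np.array([[601.0,-110.7,126.2,-2.9,.8,6.7],[588.5,-109.6,113.6,5.1,1.6,4.1],[572.4,-108.3,104.2,8.9,1.7,-5.2],[553.2,-106.6,99.3,7.6,1.8,-9.7],[533.9,-104.9,99.8,4.9,1.7,-10.3],[515.1,-103.3,106,-.8,4,-18.7],[499.6,-102,116.3,-3.6,6.4,-13],[487.4,-101,130.2,-5.3,7.1,-8.8],[479.4,-100.3,146.8,-5.2,7.7,-6.5],[475.9,-100,165.1,-3.6,7.8,-3.3],[477.4,-100.1,183.7,-3.8,8.8,-2.5],[484,-100.7,201.7,-.5,8,-1.5],[495.2,-101.6,217.4,4.4,6.8,-7.3],[509.1,-102.8,228.7,11.2,5.8,-19.3],[523.3,-104,235.4,7.8,4.7,-26.9],[539.3,-105.4,238.8,1.4,4,-25.8],[557.8,-107,237.9,-3.4,4.9,-16.4],[574.6,-108.5,232.6,-5.9,5.2,-12.5],[589.7,-109.8,223.1,-8.9,5.7,-8.5],[602,-110.8,210,-11,5.2,-5.8],[610.6,-111.6,194.3,-11.4,4.9,-1.9],[614.9,-112,177,-12.3,4.8,1.8],[614.8,-111.9,159.5,-12.4,5.2,6],[610.5,-111.6,142.8,-10.9,6.4,9.4]])
ex=np.array([.9965,-.083])
x=D[:,:2]@ex; z=D[:,2]; fx=D[:,3:5]@ex; fz=D[:,5]
c=least_squares(lambda p:np.hypot(x-p[0],z-p[1])-p[2],[550,170,70]).x; print('circle',c)
for r in (c,[c[0],c[1],70]):
  th=np.arctan2(x-r[0],z-r[1]); Ft=fx*np.cos(th)-fz*np.sin(th); Fr=fx*np.sin(th)+fz*np.cos(th)
A=np.c_[np.ones_like(th),np.sin(th),np.cos(th)]
p,*_=np.linalg.lstsq(A,Ft,rcond=None); res=Ft-A@p; cov=np.linalg.inv(A.T@A)*res.var()
print('p',p,'rms',res.std()); amp=np.hypot(p[1],p[2]); d=np.arctan2(p[2],p[1])
print('friction',p[0],'amp',amp,'delta',np.degrees(d),'sig',np.degrees(np.sqrt(cov[1,1])/amp),'target handle',np.degrees(np.pi-d)%360)
for a in zip(np.degrees(th).round(0)%360,Ft.round(1),Fr.round(1),res.round(1)): print(*a)
E
python3 fit2.py
```

```text
circle [552.49254133 168.91491682  70.05623799]
p [-3.57099122  0.03582549  2.63496385] rms 0.5950278111241621
friction -3.5709912172029914 amp 2.635207379500404 delta 89.22104328599772 sig 3.73358927002747 target handle 90.77895671400228
128.0 -3.5 -6.4 1.6
142.0 -6.4 -0.2 -0.8
157.0 -6.1 8.2 -0.1
174.0 -6.3 10.5 -0.1
190.0 -6.4 9.4 -0.2
206.0 -7.2 17.3 -1.2
221.0 -5.5 12.5 0.1
236.0 -4.1 9.8 1.0
252.0 -4.3 7.6 0.1
267.0 -3.1 4.4 0.7
282.0 -3.4 3.9 -0.3
298.0 -1.9 0.3 0.5
314.0 -2.6 -7.8 -0.9
328.0 -1.0 -22.0 0.4
341.0 -1.6 -27.8 -0.5
355.0 -1.3 -25.8 -0.3
10.0 -0.9 -16.8 0.1
25.0 -0.5 -14.0 0.6
39.0 -1.9 -12.5 -0.4
54.0 -2.0 -12.6 -0.0
69.0 -2.5 -11.7 0.1
83.0 -3.2 -12.4 -0.0
98.0 -4.2 -13.5 -0.3
112.0 -4.5 -14.1 0.0
```

```bash
cat >> fit2.py <<'E'
print('---')
def go(m,cols):
    B=A if not cols else np.c_[A,Fr]
    f=least_squares(lambda q:B[m]@q-Ft[m],np.zeros(B.shape[1]),loss='soft_l1',f_scale=.4).x
    print(cols,f.round(2),(180-np.degrees(np.arctan2(f[2],f[1]))).round(1))
al=np.ones(len(th),bool); m1=al.copy(); m1[0]=0
for m in(al,m1):
    for cl in(0,1): go(m,cl)
def along(a): return [round(v,2) for v in (70*np.sin(np.radians(a)),-70*np.cos(np.radians(a)))]
print([along(a) for a in (112,119,105,91)])
E
python3 fit2.py | sed -n '/---/,$p'
```

```text
---
0 [-3.59 -0.05  2.68] 89.0
1 [-3.56  0.01  2.8   0.01] 90.3
0 [-3.61 -0.09  2.72] 88.0
1 [-3.55  0.02  2.95  0.02] 90.3
[[np.float64(64.9), np.float64(26.22)], [np.float64(61.22), np.float64(33.94)], [np.float64(67.61), np.float64(18.12)], [np.float64(69.99), np.float64(1.22)]]
```

The heavy side is down with the handle at about 90°, and all the fits agree within ±1.5°. I'll finish the loop just past the starting point, then go back to 90°.

>>> arm_command(series=[{"linear": [0, -0.0009, 0.0015], "turn": 0}, {"linear": [0, -0.0009, 0.0015], "turn": 0}, {"linear": [0, -0.0009, 0.0015], "turn": 0}, {"linear": [0, -0.0009, 0.0015], "turn": 0}, {"linear": [0, -0.0009, 0.0015], "turn": 0}, {"linear": [0, 0, 0], "turn": 0}])

```text
t: 29.0
ee_pos: [607.0, -111.3, 135.6]
orientation: [2.307, 2.128, 0.003]
ft_force: [-7.3, 5.6, 7.9]
width: 19.3
grasp_force: 30.0
```

>>> arm_command(series=[{"linear": [0, 0.0007, -0.0017], "turn": 0}, {"linear": [0, 0.0007, -0.0017], "turn": 0}, {"linear": [0, 0.0007, -0.0017], "turn": 0}, {"linear": [0, 0.0007, -0.0017], "turn": 0}, {"linear": [0, 0.0007, -0.0017], "turn": 0}, {"linear": [0, 0.0007, -0.0017], "turn": 0}, {"linear": [0, 0.0007, -0.0017], "turn": 0}, {"linear": [0, 0.0007, -0.0017], "turn": 0}, {"linear": [0, 0.0007, -0.0017], "turn": 0}, {"linear": [0, 0.0007, -0.0017], "turn": 0}])

```text
t: 30.0
ee_pos: [613.2, -111.8, 151.4]
orientation: [2.308, 2.129, 0.001]
ft_force: [-6.5, 4.5, -1.7]
width: 19.3
grasp_force: 30.0
```

>>> arm_command(series=[{"linear": [0, 0.0002, -0.0017], "turn": 0}, {"linear": [0, 0.0002, -0.0017], "turn": 0}, {"linear": [0, 0.0002, -0.0017], "turn": 0}, {"linear": [0, 0.0002, -0.0017], "turn": 0}, {"linear": [0, 0.0002, -0.0017], "turn": 0}, {"linear": [0, 0.0002, -0.0017], "turn": 0}, {"linear": [0, 0.0002, -0.0017], "turn": 0}, {"linear": [0, 0.0002, -0.0017], "turn": 0}, {"linear": [0, 0.0002, -0.0017], "turn": 0}, {"linear": [0, 0.0002, -0.0017], "turn": 0}])

```text
t: 31.0
ee_pos: [615.4, -112.0, 168.3]
orientation: [2.308, 2.129, 0.002]
ft_force: [-5.0, 5.5, -3.3]
width: 19.2
grasp_force: 30.0
```

>>> arm_command(series=[{"linear": [0, 0, 0], "turn": 0}, {"linear": [0, 0, 0], "turn": 0}, {"linear": [0, 0, 0], "turn": 0}, {"linear": [0, 0, 0], "turn": 0}, {"linear": [0, 0, 0], "turn": 0}, {"linear": [0, 0, 0], "turn": 0}, {"linear": [0, 0, 0], "turn": 0}, {"linear": [0, 0, 0], "turn": 0}])

```text
t: 31.8
ee_pos: [615.3, -112.0, 168.5]
orientation: [2.308, 2.129, 0.002]
ft_force: [-5.1, 5.7, -0.4]
width: 19.5
grasp_force: 30.0
```

```bash
python3 - <<'E'
from h import *
d,R,t=cam('wrist'); s=cam('side')[0]['frame']
im=np.zeros((400,800,3),np.uint8); im[:,:400]=cv2.resize(d['frame'],(400,250))[:250].repeat(1,0) if 0 else cv2.copyMakeBorder(cv2.resize(d['frame'],(400,250)),0,150,0,0,0)
im[:,400:]=cv2.resize(s[120:280,240:400],(400,400)); cv2.imwrite('pics/end.png',im)
o=ctrl.get_obs(); print(o['t'],o['ee_pos'],o['ft_force'],o['width'],o['grasp_force'],np.abs(o['qvel']).max())
E
```

```text
31.9 [ 615.31737103 -112.00679189  168.46385433] [-5.3885736   5.2036424  -0.76735771] 19.186732895426193 29.997748732566833 0.0014216923836199672
```

View pics/end.png

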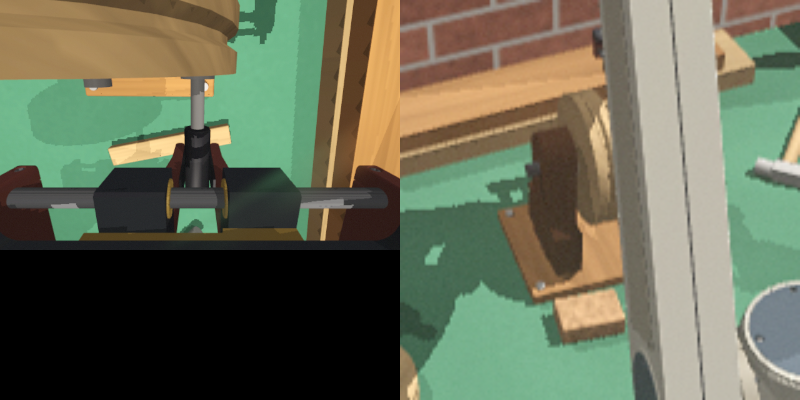

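The handle is still held between the pads at (197,150), at 90°. The arm is still, and the rule at (170,145) and the sanding block at (590,312) have not moved, so I'm handing in.

```bash
python3 -c "
from workcell import ctrl
print(ctrl.close_job())"
```

```text
the job is handed in; nothing more can be done
None
```

I turned the wheel slowly through a full circle and felt the heavy side come straight down with the handle level with the axle on its +x side (about 90°, give or take 4°); I handed the job in at about 32 s, wheel still, handle gripped at 30 N, and the rule and sanding block, the two things checked on camera at the end, unmoved.

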